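Empty the tilting pot of watch-case blanks into the kit drawer and close it

ROBOT

A 6-joint arm with a two-finger parallel gripper is mounted at the origin on the work surface. World frame = base frame: x ahead of the robot, y to its left, z up, the work surface at z = 0. Lengths are in m, angles in rad, forces in N, time in s.
With the tool pointing down it reaches from about 0.275 to 0.85 m from the base axis. Payload 5.2 kg.
Tool frame: the origin (TCP) lies between the finger pads; the fingertips stand 25 mm ahead of it and the grasp point (between the pads) lies 6 mm ahead of it; z points along the fingers, y is the direction in which the jaws open and shut (so a half turn about z gives the same grasp; the last joint's range is limited). The gripper opens to 85 mm and grips with 20 to 120 N. Pads are 22 mm wide; open, the fingers measure 114 mm over their backs; the gripper's body (76 mm by 85 mm) begins 54 mm behind the grasp point. The pads swing forward as they close: fully open they stand 13 mm farther back than shut.
Start: joints at [-1.399, 0.259, 1.535, -0, 1.348, -0.203], TCP at [0.201, -0.512, 0.221] pointing down, gripper open.
Joint ranges: [-3.14, 3.14], [-0.91, 2.08], [0.19, 2.58], [-1.22, 4.36], [0.22, 2.71], [-3.12, 3.12]. Speed limits (rad/s): [2.57, 2.57, 3.14, 3.14, 3.14, 3.14].

INTERFACE

Orientations are given as a unit quaternion [x, y, z, w].
In Python, from cell import ctrl gives the robot as it stands. Calls block until the motion is done:
- ctrl.reach(position, orientation): joint-space move of the TCP to a pose.
- ctrl.move_l(position, frame=None, vel=0.15, contact_N=None): straight line of the TCP; frame=None keeps the orientation; vel is the mean speed in m/s. With contact_N (N) it stops when the force on the tool has changed by that much, and returns True; else False.
- ctrl.move_joints(angles): joint-space move.
- ctrl.open_gripper() and ctrl.close(grip_force=None): open the fingers fully, or close them until they stop; grip_force is the grip in N (None keeps the last).
- ctrl.wait(seconds).
- ctrl.solve_ik(position, orientation): joint angles nearest the present ones, or None.
- ctrl.state(): the state.
- ctrl.camera(name): name is "side" or "top" or "wrist"; returns a dict with "frame" (384x512x3 uint8, blue, green, red), "fx", "fy", "cx", "cy" (pixels), "D" ([k1, k2, p1, p2, k3] as OpenCV has them; the pictures are not rectified), "rvec" (rotation vector, rad) and "tvec" (3), from world to camera coordinates, as OpenCV has them; the wrist camera has in their place "T_tool_cam" (4x4, takes a point from camera to tool coordinates, whose origin is the TCP and whose axes are the flange's). Camera axes: x right, y down, z forward; pixel columns grow to the right and rows downward; lengths in m; the calibration is good to about 2 mm. A picture is of the moment at which its call begins: read the wrist's pose just before it. There is no depth.
A pose or a line that the arm cannot do raises ctrl.PlanningError and nothing moves.
- ctrl.finish_job(): hands the job in, once; it reports no verdict.
The state is a dict: "clock": time; "joints": joint angles; "qvel": joint speeds; "joint_efforts": joint torques, N m; "ee_pos": TCP position; "tcp_rot": TCP orientation; "ft_force": force on the tool from outside, world axes, zero at the start; "ft_torque": the same for the moment, N m; "gripper_width": finger opening in m.
Only numpy, scipy, OpenCV 4.12 (cv2) and the standard library are available. Lean on these libraries where they do the work, as an engineer would, in place of code of your own. Each camera call takes 0.05 s, during which the arm holds its last target. There are 200 camera calls.

TASK

Tip the tilting pot over by its lever until you feel it come to bear on its stop, without forcing it, so that all three steel watch-case blanks drop into the open drawer. Then swing the pot back fully upright, and after that push the drawer home without ramming it until it seats flush at its detent with all three blanks inside. Leave the other things on the bench where they are.

Things in the scene. Friction and masses are not known exactly. Their poses are not given: they have to be found in the camera images.
- station: Fixed grey drawer unit with an aluminium pivot stand at its left, one assembly. Origin: on the bench, right below the middle of the pot. Axes at yaw 0: x away from the robot, y left, z up. The two stand cheeks (8 mm plates at x = -62 and +62 mm) lean from the foot at y = 75 mm up to the pivot at y = 0.
- pivot (a point): Middle of the pivot axis, which runs along the station's x, 150 mm above the bench. The steel pot on it is 96 mm across its rim, 62 mm across its bottom, 85 mm high, its rim 50 mm above the pivot when upright; it sweeps a radius of 70 mm, within 48 mm either side along x.
- unit_top (a point): Middle of the drawer unit's top, at station x = 175, y = -75, z = 76 mm; the housing is 190 mm long (station x 80 to 270 mm) and 192 mm wide (y -171 to 21 mm). The drawer slides out of it towards the station's -x.
- cradle (a joint): Tilt of pot and lever about the pivot, rad; 0 = upright, at its rest; grows as the mouth goes over towards the station's -y, above the drawer. A brake (about 2.5 N at the lever's grip) lets it stay where it is left. An adjustable stop ends the travel at a tilt somewhere from 2.1 to 2.5, set anew every time and not reported: it must be felt.
- tilt_stop: Fixed disc on the far cheek that carries the adjustable stop arm with its pin, 60 mm from the pivot; origin on the pivot axis at the pot's middle; tells nothing of where the arm is set. To bear on the stop takes 4 N or more between pot and stop (about 5 N at the lever's grip, brake included); over 60 N (about 35 N at the grip) is forcing it.
- lever_grip (a point): Middle of the lever's black grip, a freely revolving sleeve 16 mm thick, 62 mm long, along the station's x, on the lever's robot side. At tilt q: station x = -116, y = -110 sin(q - 0.90), z = 150 + 110 cos(q - 0.90) mm: up to the left when upright, about level to the right when tipped. The lever arm is 35 mm beyond (+x). Can be pinched from above; turns in the fingers.
- pot_mouth (a point): Centre of the pot's mouth, in the rim plane; its z points out of the mouth.
- drawer (a joint): How far the drawer stands open, m: 0 = home and flush; opens towards the station's -x; starts at 0.14 to 0.17. It slides with about 1 N plus 12 N per m/s; a sprung-ball detent resists with some 5 to 10 N at 12 to 5 mm open, then draws the drawer home against a hard end. Over 60 N on it is ramming.
- drawer_front (a point): Middle of the top edge of the drawer front's outer face, at station x = 70 mm less the opening, y = -75, z = 66 mm. The front is 190 mm wide, 10 mm thick, from 10 to 66 mm above the bench. At its right part (station y -100 to -150 mm) fingers pointing down can push it, clear of the pot.
- drawer_floor (a point): Centre of the drawer's inner floor, 14 mm above the bench; axes as the station. The inside is 160 mm square and 42 mm deep; walls 5 mm.
- case1: Steel watch-case blank, a disc 30 mm in diameter and 8 mm thick, about 35 g, origin in the middle of its underside; starts flat in the pot, number 1 from the bottom of a stack of three.
- case2: Steel watch-case blank, a disc 30 mm in diameter and 8 mm thick, about 35 g, origin in the middle of its underside; starts flat in the pot, number 2 from the bottom of a stack of three.
- case3: Steel watch-case blank, a disc 30 mm in diameter and 8 mm thick, about 35 g, origin in the middle of its underside; starts flat in the pot, number 3 from the bottom of a stack of three.
- loupe: Black eye loupe, 32 mm wide, 28 mm high, on top of the drawer unit; bystander, to be left alone. Origin under its middle.
- oil_bottle: Amber oil bottle, 32 mm wide, 60 mm high, on the bench to the right of the drawer unit; bystander, to be left alone. Origin under its middle.
- wristwatch: Wristwatch lying on the white mat, strap 180 mm long along its y; bystander, to be left alone. Origin under its middle.
- tweezers: Steel tweezers, 125 mm long, on the white mat; bystander, to be left alone. Origin under its middle.
- case_opener: Yellow hand tool with a short blade, 85 mm long, on the bench at left; bystander, to be left alone. Origin under its middle.
- screwdriver: Screwdriver, 130 mm, on the bench at left; bystander, to be left alone. Origin under its middle.
- parts_jar: Small lidded jar, 44 mm wide, 40 mm high, on the bench to the left of the stand; bystander, to be left alone. Origin under its middle.

How it is judged:
By the outcome, as a careful person would: the job done as asked, in the order asked, and still so for the second after the job is handed in, with the robot touching nothing.
It also fails if it takes over 72 s, if anything falls off the work surface, if the arm or the gripper's body presses on something with over 40 N, if the wrist force passes 120 N, or if a joint passes its speed limit or range.

## Working session

There is one attempt and no reset: what is moved stays moved. The work goes in short steps, each a Python script; the robot and the scene stay as the last script left them, time stands still between calls to the robot, and variables do not carry over. Pictures are saved under pics/ and viewed, about 8 in all and at most 12, crops included, and the job is handed in when it is done.

```bash
ls; mkdir -p pics
python3 - <<'E'
from cell import ctrl
import cv2,numpy as np
for n in("top","side"):
    c=ctrl.camera(n); cv2.imwrite(f"pics/{n}0.png",c["frame"]); print(n,{k:np.round(v,4).tolist() if not isinstance(v,(int,float)) else v for k,v in c.items() if k!="frame"})
s=ctrl.state();print(s)
E
```

```text
pics
top {'fx': 390.6093714847365, 'fy': 390.6093714847365, 'cx': 249.76259296904695, 'cy': 196.23588362047767, 'D': [-0.0472, 0.0, 0.0, 0.0, 0.0], 'rvec': [2.1277, -2.1391, 0.2194], 'tvec': [-0.009, 0.6021, 1.2187]}
side {'fx': 395.15713224321445, 'fy': 395.15713224321445, 'cx': 255.53512248209168, 'cy': 189.75647373018398, 'D': [-0.0702, 0.0, 0.0, 0.0, 0.0], 'rvec': [0.6226, -2.6104, 1.2262], 'tvec': [0.5058, 0.2748, 1.1016]}
{'clock': 0.1, 'joints': array([-1.39883187e+00,  2.59295236e-01,  1.53597157e+00, -3.48964544e-06,
        1.34801851e+00, -2.02817707e-01]), 'qvel': array([-0.00034961, -0.0009084 , -0.00398818, -0.00047352,  0.00091167,
       -0.00022167]), 'joint_efforts': array([ 3.48895563e-03, -4.46967888e+01, -2.91247505e+01, -4.42134785e-05,
        6.33061529e-03,  9.14546860e-06]), 'ee_pos': array([ 0.20126341, -0.51131989,  0.22024516]), 'tcp_rot': array([ 9.82493186e-01,  1.86296601e-01,  1.13543006e-05, -8.46254125e-04]), 'ft_force': array([-0.14536141, -0.00228409, -0.61627838]), 'ft_torque': array([ 0.08939406, -0.0415543 , -0.03444006]), 'gripper_width': 0.08518395958305881}
```

View pics/top0.png

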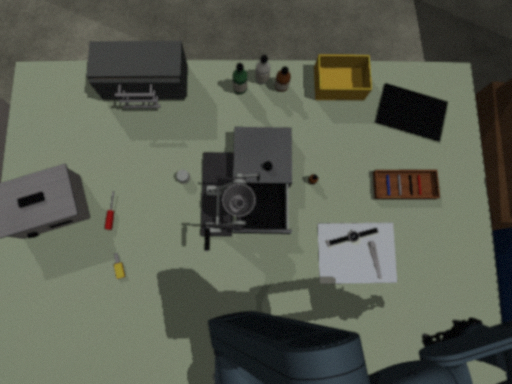

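View pics/side0.png

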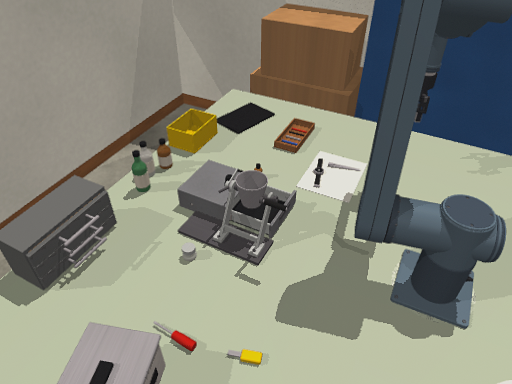

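The top view shows the housing top at about (235..291, 128..185), the pot near (238,200), the drawer front near (265,231) and the black grip near (207,240). The side view shows the pot at (251,188) and the grip at about (272,203). I'll zoom both to pick out corners.

Run:
```python
import cv2,numpy as np
a=cv2.imread("pics/top0.png")[115:265,170:330]; b=cv2.imread("pics/side0.png")[150:270,170:310]
a=cv2.resize(a,None,fx=4,fy=4,interpolation=cv2.INTER_CUBIC)[:, :]
a=np.clip(a.astype(float)*1.6,0,255).astype('uint8')
cv2.imwrite("pics/topz.png",a)
```

```text
(no output)
```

View pics/topz.png

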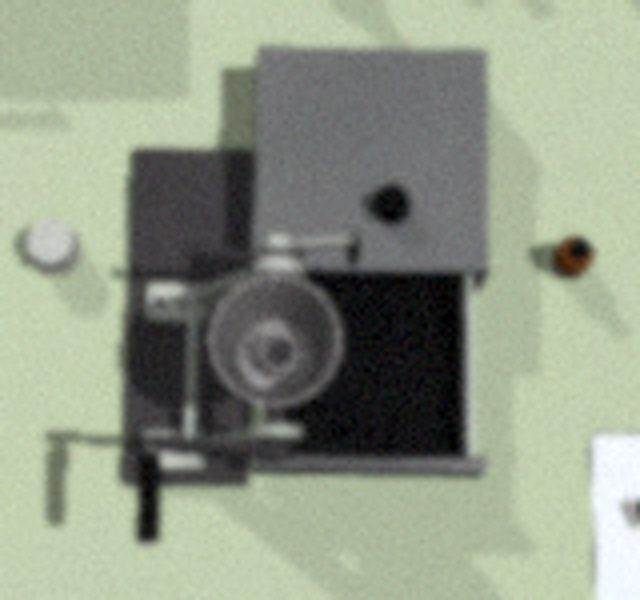

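Zoomed top view (×4): housing top corners at (258,46), (486,49), (486,272); pot rim circle at (276,340); grip from (148,452) to (147,542); drawer front's outer edge from about (250,472) to (485,473). Next is a least-squares fit of the station pose.

```bash
cat > h.py <<'E'
import numpy as np,cv2
from scipy.optimize import least_squares
from cell import ctrl
def ray(c,uv):
    K=np.array([[c["fx"],0,c["cx"]],[0,c["fy"],c["cy"]],[0,0,1]])
    p=cv2.undistortPoints(np.array([[uv]],float),K,np.array(c["D"]))[0,0]
    R=cv2.Rodrigues(np.array(c["rvec"],float))[0]; t=np.array(c["tvec"],float)
    return -R.T@t, R.T@np.array([p[0],p[1],1])
def onplane(c,uv,z):
    o,d=ray(c,uv); return o+d*(z-o[2])/d[2]
E
python3 - <<'E'
from h import *
c=ctrl.camera("top")
z=lambda x,y:((x+.5)/4-.5+170,(y+.5)/4-.5+115)
P=[((258,46),(.27,.021,.076)),((486,49),(.27,-.171,.076)),((486,272),(.08,-.171,.076)),((276,340),(0,0,.2)),((148,500),(-.116,.0862,.2184))]
W=[onplane(c,z(*p),s[2])[:2] for p,s in P]; S=np.array([s[:2] for _,s in P]);W=np.array(W)
Rm=lambda a:np.array([[np.cos(a),-np.sin(a)],[np.sin(a),np.cos(a)]])
f=lambda v:((S@Rm(v[2]).T+v[:2])-W).ravel()
r=least_squares(f,[.5,0,0]);print(r.x,r.fun.reshape(-1,2).round(4).tolist())
for p in((252,470),(400,472),(485,472)): 
    w=onplane(c,z(*p),.066)[:2]; print("front st",(w-r.x[:2])@Rm(r.x[2]))
for p in((390,205),): 
    w=onplane(c,z(*p),.104)[:2]; print("loupe st",(w-r.x[:2])@Rm(r.x[2]))
# project with side camera for verification
s=ctrl.camera("side");K=np.array([[s["fx"],0,s["cx"]],[0,s["fy"],s["cy"]],[0,0,1]])
img=s["frame"].copy()
pts=[(.27,.021,.076),(.27,-.171,.076),(.08,.021,.076),(-.116,.0862,.2184),(0,.048,.2),(0,-.048,.2),(.048,0,.2),(-.048,0,.2)]
w=[list(Rm(r.x[2])@p[:2]+r.x[:2])+[p[2]] for p in pts]
uv=cv2.projectPoints(np.array(w),np.array(s["rvec"],float),np.array(s["tvec"],float),K,np.array(s["D"]))[0][:,0]
print(uv.round(1).tolist())
img=cv2.resize(img[150:270,170:330],None,fx=5,fy=5,interpolation=cv2.INTER_CUBIC)
for u in uv: cv2.circle(img,tuple(int(q) for q in ((u-[170,150]+.5)*5)),3,(0,0,255),1)
cv2.imwrite("pics/sidez.png",np.clip(img*1.4,0,255).astype('uint8'))
E
```

```text
[ 0.56525952  0.02376047 -0.01622603] [[-0.0002, 0.0018], [-0.0008, -0.0001], [-0.0003, -0.0023], [-0.0, 0.0008], [0.0013, -0.0001]]
front st [-0.08132062  0.0182913 ]
front st [-0.08163199 -0.09954643]
front st [-0.0809386  -0.16745799]
loupe st [ 0.12759023 -0.08897245]
[[177.8, 188.6], [209.1, 159.0], [226.9, 206.7], [276.1, 204.7], [244.6, 188.8], [260.0, 170.7], [238.2, 174.8], [267.3, 184.3]]
```

View pics/sidez.png

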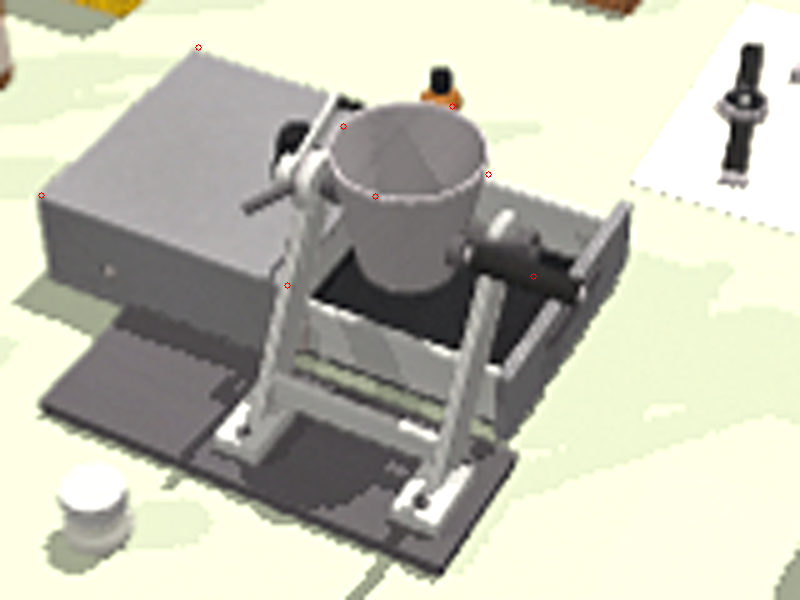

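The projected station points match the side view to about 2 mm: the grip dot sits on the black sleeve and the rim dots sit on the rim. Station origin is (0.565, 0.024), yaw -0.016, drawer open about 0.151. Next I grasp the grip.

```bash
cat >> h.py <<'E'
O=np.array([.56526,.02376]);A=-.01623
Rz=np.array([[np.cos(A),-np.sin(A),0],[np.sin(A),np.cos(A),0],[0,0,1]])
QD=np.array([np.cos(A/2),np.sin(A/2),0,0])
def w(x,y,z): return Rz@np.array([x,y,z])+np.array([*O,0])
GX=-.122
def grip(q,off=np.zeros(3)): # TCP for lever tilt q
    return w(GX,-.11*np.sin(q-.9),.15+.11*np.cos(q-.9)+.006)+off
def ft(): # station axes
    return Rz.T@np.array(ctrl.state()["ft_force"])
def tang(q,F): # reaction opposing growing q
    return F[1]*np.cos(q-.9)+F[2]*np.sin(q-.9)
E
python3 - <<'E'
from h import *
ctrl.move_l([.2,-.51,.36],vel=.3)
ctrl.reach(grip(0)+[0,0,.09],QD)
print(ctrl.state()["joints"],ft())
c=ctrl.camera("wrist");cv2.imwrite("pics/w1.png",c["frame"])
print(ctrl.move_l(grip(0),vel=.12,contact_N=8))
ctrl.close(40)
s=ctrl.state();print(s["clock"],s["ee_pos"],grip(0),s["gripper_width"],ft())
c=ctrl.camera("side");cv2.imwrite("pics/s1.png",cv2.resize(c["frame"][130:270,170:330],None,fx=4,fy=4))
E
```

```text
[ 1.36478522e-03  4.10203710e-02  1.56898123e+00 -2.55655113e-04
  1.53167601e+00  1.58919935e+00] [-0.2957156  -0.03031505  0.83854874]
False
4.9167 [0.444672   0.11190452 0.22434632] [0.44467448 0.11189458 0.2243771 ] -9.937310377558997e-05 [ 0.40257763 -0.37113229 -0.55276623]
```

View pics/s1.png

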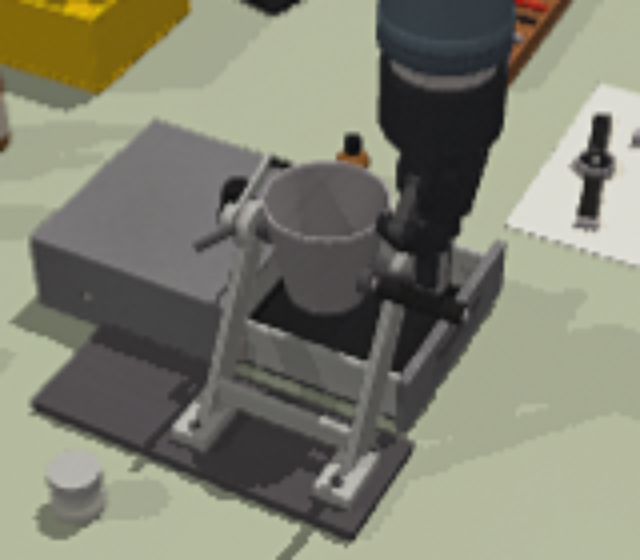

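The gripper closed on nothing (width 0), and the lever has not moved: the sleeve is still at about (420,293) in the crop, with the fingers at (435,265), behind or above it. I'll check the actual tool pose against what the images show.

Run:
```python
from h import *
from scipy.spatial.transform import Rotation as Ro
s=ctrl.state();print(s["tcp_rot"],QD,s["joints"]);R=Ro.from_quat(s["tcp_rot"]).as_matrix();print(R.round(3))
tip=s["ee_pos"]+R@[0,0,.025]
c=ctrl.camera("side");K=np.array([[c["fx"],0,c["cx"]],[0,c["fy"],c["cy"]],[0,0,1]])
uv=cv2.projectPoints(np.array([tip,s["ee_pos"],w(-.116,.0862,.2184)]),np.array(c["rvec"],float),np.array(c["tvec"],float),K,np.array(c["D"]))[0][:,0]
print(uv, (uv-[170,130])*4)
cw=ctrl.camera("wrist");print(cw["T_tool_cam"].round(3))
t=ctrl.camera("top")["frame"]
tz=cv2.resize(t[160:280,150:310],None,fx=3,fy=3,interpolation=cv2.INTER_CUBIC)
sz=cv2.resize(c["frame"][170:230,235:315],None,fx=4,fy=4,interpolation=cv2.INTER_CUBIC)
wz=cv2.resize(cv2.imread("pics/w1.png"),(320,240))
o=np.zeros((600,800,3),'uint8');o[:360,:480]=tz;o[360:600,:320]=sz;o[360:600,400:720]=wz
cv2.imwrite("pics/m1.png",np.clip(o*1.5,0,255).astype('uint8'))
```

```text
[ 9.99967081e-01 -8.11388402e-03 -4.58848542e-05 -1.34853514e-05] [ 0.99996707 -0.00811491  0.          0.        ] [2.46144084e-03 8.95472628e-02 1.73482544e+00 2.88619823e-05
 1.31731143e+00 1.58947847e+00]
[[ 1.    -0.016 -0.   ]
 [-0.016 -1.     0.   ]
 [-0.    -0.    -1.   ]]
[[277.88232601 210.79172518]
 [278.28446153 203.77004374]
 [276.11256067 204.74556317]] [[431.52930404 323.16690072]
 [433.13784612 295.08017495]
 [424.45024268 298.9822527 ]]
[[-0.001 -0.959 -0.284  0.072]
 [ 1.    -0.001 -0.001  0.001]
 [ 0.    -0.284  0.959 -0.153]
 [ 0.     0.     0.     1.   ]]
```

View pics/m1.png

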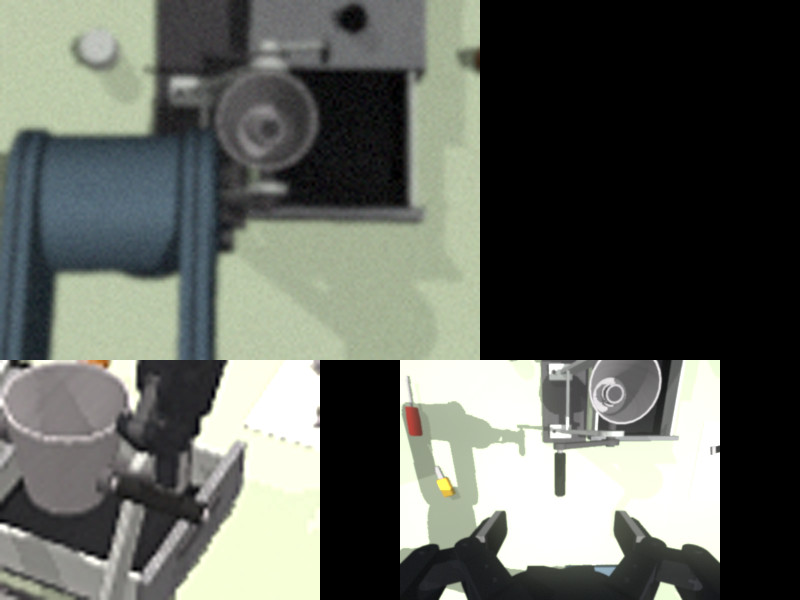

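In the combined view the sleeve runs from (110,475) to (207,515) in the side crop. The fingertips end right at its top edge and nothing shows below it, so the fingers seem to have shut above the sleeve. The wrist camera at closing can confirm it.

Run:
```python
from h import *
c=ctrl.camera("wrist");print(c["fx"],c["cx"],c["cy"],c["D"],ctrl.state()["clock"],ctrl.state()["gripper_width"])
K=np.array([[c["fx"],0,c["cx"]],[0,c["fy"],c["cy"]],[0,0,1]])
T=np.linalg.inv(c["T_tool_cam"])
P=np.array([[0,0,.025],[0,0,0],[0,0,.006],[0.006,0,.006],[0,.0425,.012]])
uv=cv2.projectPoints(P,cv2.Rodrigues(T[:3,:3])[0],T[:3,3],K,np.array(c["D"]))[0][:,0];print(uv.round(1).tolist())
im=c["frame"].copy()
for u,col in zip(uv,[(0,0,255),(0,255,0),(255,0,0),(255,255,0),(0,255,255)]): cv2.circle(im,tuple(int(i) for i in u),3,col,1)
im2=cv2.imread("pics/w1.png"); cv2.circle(im2,tuple(int(i) for i in uv[4]),3,(0,0,255),1)
o=np.vstack([im[140:384,56:456],im2[140:384,56:456]]);cv2.imwrite("pics/w2.png",np.clip(o*1.4,0,255).astype('uint8'))
```

```text
290.03620331638274 256.3737685869616 191.89052712053046 [0.01144852 0.         0.         0.         0.        ] 5.1667 -8.300766998112886e-05
[[255.4, 220.5], [255.3, 236.9], [255.3, 232.6], [255.3, 223.2], [324.5, 228.5]]
```

View pics/w2.png

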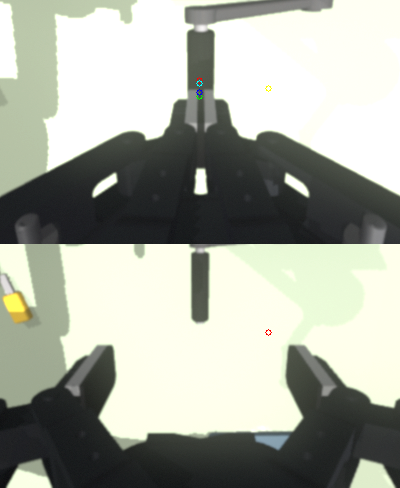

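Both views agree that the real fingertips are about 40 mm behind where the tool description puts them: at tool z ≈ -0.016 when shut, not +0.025. The pads in the wrist picture sit at (200,90) in the crop, with the sleeve still running beneath them. I'll correct the tool offset by about 40 mm and grasp again, with contact guarding.

```bash
sed -i 's/+\.006)+off/+DZ)+off/; s/^GX=/DZ=-.034;GX=/' h.py
python3 - <<'E'
from h import *
ctrl.open_gripper()
print(ctrl.move_l(grip(0),vel=.06,contact_N=6))
print(ctrl.state()["ee_pos"],ft())
ctrl.close(30)
s=ctrl.state();print(s["clock"],s["ee_pos"],s["gripper_width"],ft())
c=ctrl.camera("wrist")["frame"][100:384,56:456];d=ctrl.camera("side")["frame"][150:250,200:330]
o=np.zeros((584,400,3),'uint8');o[:284]=c;o[284:584,:390]=cv2.resize(d,None,fx=3,fy=3)
cv2.imwrite("pics/w3.png",np.clip(o*1.4,0,255).astype('uint8'))
E
```

```text
False
[0.44491045 0.11189065 0.18456518] [-0.78571519  0.35849729 -0.75319302]
7.4083 [0.4446988  0.11200366 0.18450132] 0.0148576334933619 [-0.35232042  0.93551986  1.80968586]
```

View pics/w3.png

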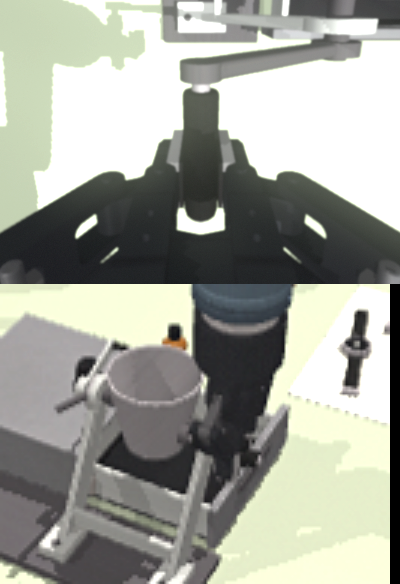

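The sleeve is now held between the pads at about (200,155), width 14.9 mm. I'll swing with force feedback.

Run:
```python
from h import *
F0=ft()
for q in np.arange(.13,1.96,.13):
    hit=ctrl.move_l(grip(q),vel=.10,contact_N=18)
    F=ft()-F0; print(round(q,2),hit,F.round(1),"tan %.1f"%tang(q,F), "rad %.1f"%(-F[1]*np.sin(q-.9)+F[2]*np.cos(q-.9)))
    if hit: break
s=ctrl.state();print(s["clock"],s["gripper_width"],s["ee_pos"]-grip(q))
```

```text
0.13 False [-0.7 -0.3  0.9] tan -0.8 rad 0.5
0.26 False [-1.2  0.8  2.3] tan -0.7 rad 2.3
0.39 False [-0.6  0.7  3.4] tan -1.1 rad 3.3
0.52 False [-2.4  0.1  3.9] tan -1.4 rad 3.7
0.65 False [-2.4 -1.5  4.2] tan -2.5 rad 3.6
0.78 False [-2.9 -2.5  4.6] tan -3.0 rad 4.2
0.91 False [-2.1 -3.1  3.5] tan -3.1 rad 3.5
1.04 False [-2.8 -3.6  3.4] tan -3.1 rad 3.8
1.17 False [-1.2 -4.2  1.7] tan -3.6 rad 2.7
1.3 False [-2.4 -5.1  1.2] tan -4.2 rad 3.1
1.43 False [-2.  -4.6  1.1] tan -3.4 rad 3.3
1.56 False [-1.7 -5.8 -0.6] tan -4.9 rad 3.1
1.69 False [-1.3 -5.8 -0.9] tan -4.7 rad 3.5
1.82 False [-1.3 -5.6 -2.4] tan -5.2 rad 3.0
1.95 False [-1.1 -5.  -3.2] tan -5.3 rad 2.7
11.8833 0.014754299850776812 [-0.00028025 -0.00049561 -0.00103638]
```

Run:
```python
from h import *
ctrl.wait(.2);print("settled",tang(1.95,ft()))
b=None
for q in np.arange(1.99,2.7,.04):
    hit=ctrl.move_l(grip(q),vel=.022,contact_N=10)
    F=ft();t=tang(q,F); b=t if b is None else b
    print(round(q,2),hit,F.round(1),"tan %.1f"%t)
    if hit or t-b>8: break
ctrl.wait(.4);F=ft();s=ctrl.state();e=s["ee_pos"]-grip(0.9)
p=Rz.T@(s["ee_pos"]-np.array([*O,0]));print("q meas",.9+np.arctan2(-p[1],p[2]-DZ-.15),"tan",tang(q,F),F,s["clock"],s["gripper_width"])
im=ctrl.camera("side")["frame"][130:270,170:330];t=ctrl.camera("top")["frame"][160:260,180:310]
o=np.zeros((600,800,3),'uint8');o[:350,:400]=cv2.resize(im,None,fx=2.5,fy=2.5);o[:308,400:]=cv2.resize(t,(400,308))
cv2.imwrite("pics/t1.png",np.clip(o*1.5,0,255).astype('uint8'))
```

```text
settled -2.841858040855252
1.99 False [-2.3 -3.9 -1. ] tan -2.7
2.03 False [-2.7 -4.3 -0.7] tan -2.5
2.07 False [-2.7 -4.2 -1. ] tan -2.5
2.11 False [-3.9 -4.4  0. ] tan -1.5
2.15 False [-3.3 -4.8 -1. ] tan -2.4
2.19 False [-3.  -4.8 -0.9] tan -2.2
2.23 False [-2.  -4.2 -1.1] tan -2.0
2.27 False [-3.2 -4.6 -1.3] tan -2.2
2.31 False [-3.3 -4.3 -1.2] tan -1.9
2.35 True [-0.8  0.   5.9] tan 5.8
q meas 2.328157669456781 tan 5.66197824883401 [-1.33541962  1.64630377  5.50369959] 15.85 0.015292718657518788
```

View pics/t1.png

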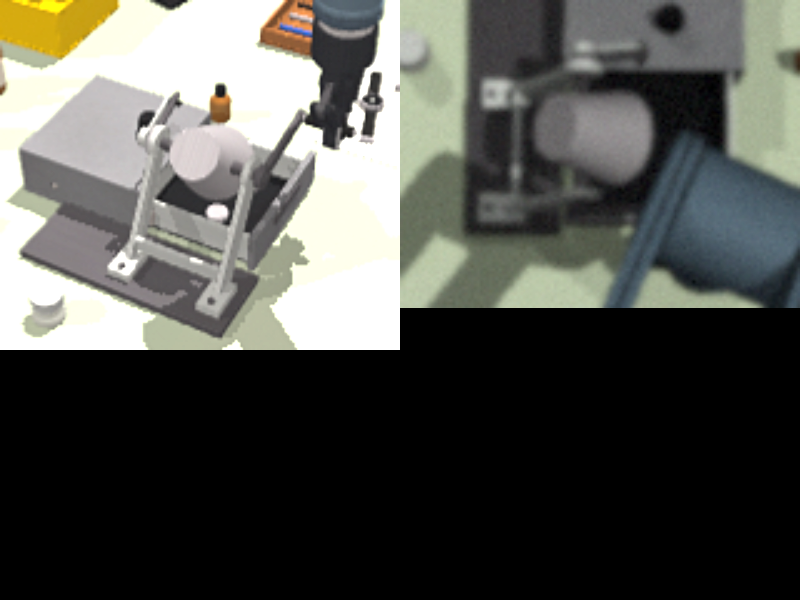

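Firm bearing at tilt 2.33: the tangential force rose about 7.7 N over the free-running value and held, which is roughly 14 N at the stop. The side view shows the pot upside down with one blank visible in the drawer at (217,212). Next I swing back and feel for the rest.

Run:
```python
from h import *
for q in list(np.arange(2.2,.1,-.13))+[.06]:
    hit=ctrl.move_l(grip(q),vel=.10,contact_N=20)
    if hit: print("HIT",q,ft()); break
else:
    ctrl.wait(.2);b=tang(0,ft());print("b",b)
    for q in np.arange(.04,-.09,-.02):
        hit=ctrl.move_l(grip(q),vel=.02,contact_N=8);t=tang(q,ft());print(round(q,2),hit,round(t,1))
        if hit or t-b<-8: break
s=ctrl.state();p=Rz.T@(s["ee_pos"]-np.array([*O,0]));print("q meas",.9+np.arctan2(-p[1],p[2]-DZ-.15),ft(),s["clock"],s["gripper_width"])
```

```text
b 2.3862725651298033
0.04 False 1.0
0.02 False 0.6
0.0 False -2.9
-0.02 True -6.5
q meas -0.0008578255331059825 [-1.60578416 -0.75343726  7.56846158] 22.35 0.014982358122187896
```

Run:
```python
from h import *
ctrl.open_gripper(); 
print(ctrl.move_l(grip(0,np.array([0,0,.10])),vel=.12,contact_N=8), ft())
ctrl.close(30)
ctrl.reach(w(-.22,-.125,.2),QD)
s=ctrl.state();print(s["clock"],s["ee_pos"])
im=ctrl.camera("side")["frame"][130:270,170:330];t=ctrl.camera("top")["frame"][115:255,180:330]
o=np.zeros((560,800,3),'uint8');o[:350,:400]=cv2.resize(im,None,fx=2.5,fy=2.5);o[:373,400:]=cv2.resize(t,(400,373),interpolation=cv2.INTER_CUBIC)
cv2.imwrite("pics/t2.png",np.clip(o*1.7,0,255).astype('uint8'))
```

```text
False [-0.18723438 -0.23551626 -0.16999813]
25.7667 [ 0.34399045 -0.09764138  0.20054479]
```

View pics/t2.png

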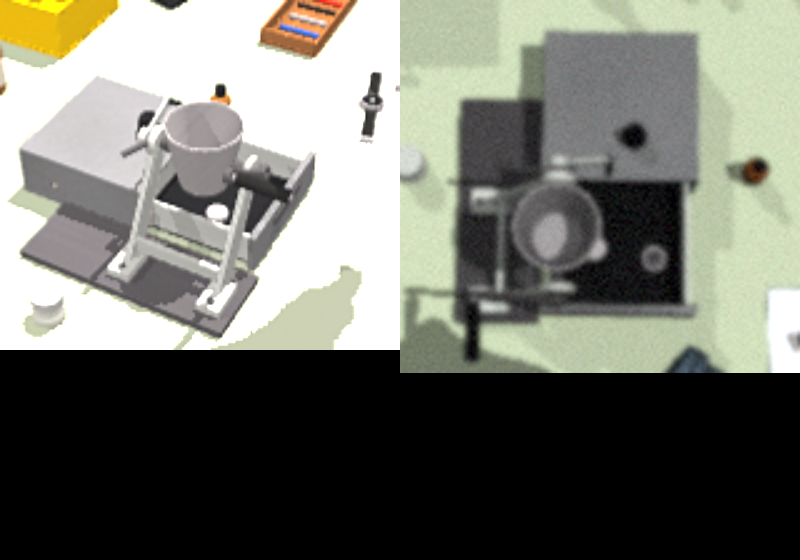

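Pot is upright and appears empty. One blank is at (655,258) in the top panel, one peeks out by the pot at (597,248), and the side panel shows one at (217,212). Casting rays will show whether those are three different blanks.

Run:
```python
from h import *
S=ctrl.camera("side");T=ctrl.camera("top")
st=lambda p:(Rz.T@(p-np.array([*O,0]))*1000).round(0)
for n,c,u in(("side",S,(256.8,214.8)),("topA",T,(275.6,211.7)),("topB",T,(253.9,208))):
    for z in(.022,.03): print(n,z,st(onplane(c,u,z)))
print("top patch on pot bottom z.118",st(onplane(T,(180+150/2.667,115+235/2.667),.118)), "edges",[st(onplane(T,(180+a/2.667,115+b/2.667),.118))[:2] for a,b in((132,235),(168,235),(150,210),(150,260))])
# camera at station (0.0,-.09), looking into pot and drawer
ctrl.move_l(w(-.16,-.10,.30),vel=.25)
ctrl.move_l(w(-.06,-.10,.30),vel=.25)
s=ctrl.state();c=ctrl.camera("wrist");cv2.imwrite("pics/w4.png",np.clip(c["frame"]*1.5,0,255).astype('uint8'));print(s["clock"],s["ee_pos"])
```

```text
side 0.022 [  6. -41.  22.]
side 0.03 [  2. -33.  30.]
topA 0.022 [  -8. -123.   22.]
topA 0.03 [  -9. -122.   30.]
topB 0.022 [  4. -50.  22.]
topB 0.03 [  3. -50.  30.]
top patch on pot bottom z.118 [  4.   7. 118.] edges [array([ 3., 28.]), array([  4., -14.]), array([33.,  8.]), array([-26.,   7.])]
27.1417 [ 0.50245578 -0.0751987   0.29810657]
```

View pics/w4.png

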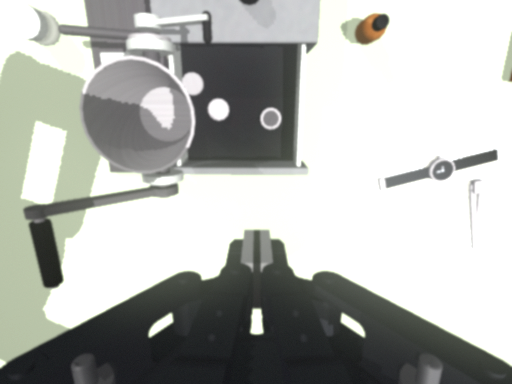

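All three blanks are in the drawer, at (192,84), (218,109) and (271,119), and the pot at (140,112) is empty with only light on its bottom. Next I push the drawer home with force guarding.

Run:
```python
from h import *
p=lambda tag:print(tag,ctrl.state()["clock"],(Rz.T@(ctrl.state()["ee_pos"]-np.array([*O,0]))).round(4),ft().round(1))
ctrl.move_l(w(-.15,-.125,.28),vel=.2)
print(ctrl.move_l(w(-.15,-.125,.024),vel=.15,contact_N=10));p("down")
print(ctrl.move_l(w(-.06,-.125,.024),vel=.05,contact_N=15));p("start")
print(ctrl.move_l(w(.034,-.125,.024),vel=.06,contact_N=15));p("near")
print(ctrl.move_l(w(.072,-.125,.024),vel=.02,contact_N=15));p("end")
ctrl.wait(.3);p("hold")
```

```text
False
down 29.675 [-0.1495 -0.1252  0.0245] [ 0.9 -0.3  0.1]
False
start 31.625 [-0.06   -0.125   0.0241] [-0.6  0.4  0.1]
False
near 33.3417 [ 0.034  -0.1249  0.0241] [ 0.1 -0.   0.6]
True
end 34.3417 [ 0.0487 -0.1248  0.0233] [-0.6 -0.1 -0.1]
hold 34.6417 [ 0.0479 -0.1246  0.0228] [ 0.8  0.8 -1.4]
```

Run:
```python
from h import *
p=lambda tag:print(tag,ctrl.state()["clock"],(Rz.T@(ctrl.state()["ee_pos"]-np.array([*O,0]))).round(4),ft().round(1))
for i in range(4):
    h=ctrl.move_l(w(.074,-.125,.024),vel=.015,contact_N=15);p(h)
    ctrl.wait(.15);p("after")
    if abs(ft()[0])>8: break
T=ctrl.camera("top")["frame"][115:255,180:330];S=ctrl.camera("side")["frame"][130:270,170:330]
o=np.zeros((373,800,3),'uint8');o[:350,:400]=cv2.resize(S,None,fx=2.5,fy=2.5);o[:,400:]=cv2.resize(T,(400,373),interpolation=cv2.INTER_CUBIC)
cv2.imwrite("pics/d1.png",np.clip(o*1.7,0,255).astype('uint8'))
```

```text
True 35.2667 [ 0.0483 -0.1244  0.0225] [-1.3  0.6  0.5]
after 35.4167 [ 0.0481 -0.1243  0.022 ] [0.1 0.4 0.4]
True 36.0417 [ 0.0479 -0.1241  0.0214] [-0.9  0.   0.3]
after 36.1917 [ 0.0477 -0.1239  0.021 ] [-1.   0.2  0.6]
True 36.8417 [ 0.0476 -0.1237  0.0204] [ 0.9 -0.  -0.4]
after 36.9917 [ 0.0472 -0.1236  0.0199] [-0.8 -0.2  0.6]
True 38.075 [ 0.0575 -0.1236  0.0203] [ 0.6 -0.4 -0.5]
after 38.225 [ 0.057  -0.1234  0.0197] [ 0.3 -0.7  0.2]
```

The stops near x = 0.048 match the detent, and the last one at 0.0575 matches the end. I'll do one more gentle push to confirm the hard end, then back off and look.

Run:
```python
from h import *
p=lambda tag:print(tag,ctrl.state()["clock"],(Rz.T@(ctrl.state()["ee_pos"]-np.array([*O,0]))).round(4),ft().round(1))
for c in(18,22):
    h=ctrl.move_l(w(.074,-.125,.024),vel=.02,contact_N=c);p(h)
ctrl.move_l(w(-.03,-.125,.024),vel=.12);p("off")
ctrl.move_l(w(-.12,-.125,.22),vel=.25)
ctrl.move_l(w(-.25,-.20,.25),vel=.25);p("clear")
c=ctrl.camera("top");T=c["frame"][115:255,180:330];S=ctrl.camera("side")["frame"][130:270,170:330]
o=np.zeros((373,800,3),'uint8');o[:350,:400]=cv2.resize(S,None,fx=2.5,fy=2.5);o[:,400:]=cv2.resize(T,(400,373),interpolation=cv2.INTER_CUBIC)
cv2.imwrite("pics/d2.png",np.clip(o*1.7,0,255).astype('uint8'))
# front edge profile along column u~270 in the top image
K=np.array([[c["fx"],0,c["cx"]],[0,c["fy"],c["cy"]],[0,0,1]])
uv=lambda P:cv2.projectPoints(np.array(P),np.array(c["rvec"],float),np.array(c["tvec"],float),K,np.array(c["D"]))[0][:,0]
for op in(0,.005,.01): print(op,uv([w(.07-op,-.125,.066),w(.08,-.125,.076)]).round(1).tolist())
u=int(uv([w(.07,-.125,.066)])[0][0]);print(u,c["frame"][178:200,u-3:u+4].mean(axis=(1,2)).round(0).tolist())
```

```text
True 38.8333 [ 0.0567 -0.1231  0.0192] [-0.4  0.1  0.4]
True 39.3667 [ 0.0559 -0.1227  0.0186] [-0.2  0.9 -0.1]
off 40.2333 [-0.0291 -0.1252  0.0242] [-0.4  0.1  0. ]
clear 42.0083 [-0.2497 -0.1998  0.2495] [-0.2  0.8  0.6]
0 [[277.4, 186.2], [277.7, 182.5]]
0.005 [[277.4, 187.7], [277.7, 182.5]]
0.01 [[277.4, 189.2], [277.7, 182.5]]
277 [73.0, 73.0, 73.0, 69.0, 60.0, 52.0, 58.0, 59.0, 48.0, 36.0, 38.0, 62.0, 89.0, 105.0, 107.0, 109.0, 109.0, 108.0, 107.0, 108.0, 108.0, 109.0]
```

View pics/d2.png

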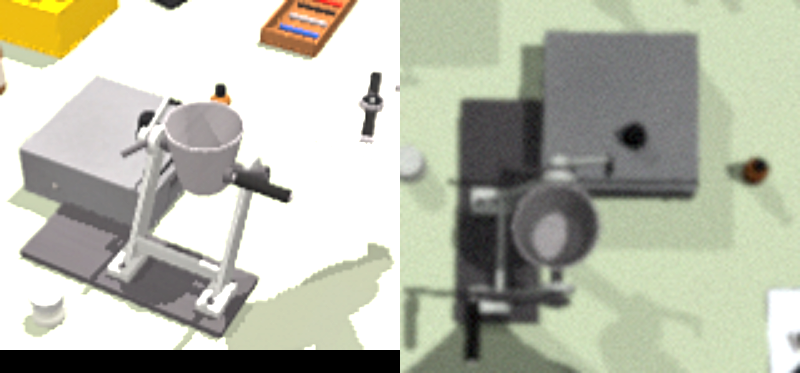

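The drawer looks flush: its outer edge is at image row 186, against 186.2 predicted for fully home and 187.7 for 5 mm open. The pot is upright with the grip back at its starting pixels, and the bystanders in these views (loupe, oil bottle, jar, part of the watch) look unmoved. I'm handing in.

Run:
```python
from h import *
print(ctrl.finish_job())
```

```text
the job is handed in; nothing more can be done
None
```

The pot was tipped onto its stop, all three blanks dropped into the drawer, the pot went back upright and the drawer is pushed home. The job was handed in at about 42 s of the 72 s allowed.

- **Tipping:** I felt the stop at a tilt of about 2.33 rad. The force at the grip rose about 7.7 N over the free-running value and held, which is roughly 14 N at the stop.
- **Upright:** On the swing back I felt the rest at a tilt of about 0.00, then released the grip.
- **Blanks:** A wrist-camera picture taken before closing showed all three in the drawer and the pot empty. I could not see inside the drawer after it closed.
- **Drawer:** It caught at the detent four times, at about 9 mm open, with each push stopped by a 15 N guard. It then went through to a hard end, confirmed by two more pushes stopped at 18 and 22 N. In the top view its front edge is at row 186, against 186.2 predicted for fully home and 187.7 for 5 mm open.
- **Bystanders:** The loupe, oil bottle, jar and the part of the watch in view look unmoved. The tweezers, case opener and screwdriver were outside the final crops and were not rechecked.

Three things disagreed or went wrong:
- **Missed first grasp:** The real fingertips sit about 40 mm farther back than the tool description says. The first grasp shut on air above the sleeve without moving anything. I corrected the offset from the wrist and side pictures.
- **Force bias:** The force reading carried a few newtons of bias, or pull from the pot's weight, during the swing. I therefore judged contact by the change in force.
- **After each drawer stop:** The force read near zero and the tool drifted a few millimetres. The hard end rests on where the pushes stopped and on the pictures, not on a held force.

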